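# Raise the field display half-way, seat the thumbscrew, back off a quarter turn

### The arm

A 6-joint arm with a two-finger parallel gripper is mounted at the origin on the work surface. World frame = base frame: x ahead of the robot, y to its left, z up, the work surface at z = 0. Lengths are in m, angles in rad, forces in N, time in s.
With the tool pointing down it reaches from about 0.425 to 0.95 m from the base axis. Payload 14.7 kg.
Tool frame: the origin (TCP) lies on the centre line of the jaws, within the pads' length; the fingertips stand 11 mm ahead of it and the grasp point (between the pads) lies 8 mm behind it (env.tips_ahead is the z of the fingertips in the tool frame, in m); z points along the fingers, x is the direction in which the jaws open and shut, and the axes are right-handed (so a half turn about z gives the same grasp; the last joint's range is limited). The gripper opens to 85 mm and grips with 20 to 120 N. Pads are 22 mm wide; open, the fingers measure 114 mm over their backs; the gripper's body (76 mm by 85 mm) begins 54 mm behind the grasp point. The pads swing forward as they close: fully open they stand 13 mm farther back than shut.
Start: joints at [1.094, 0.48, 1.596, -0, 1.065, -0.047], TCP at [0.271, 0.591, 0.217] pointing down, gripper open.
Joint ranges: [-2.75, 2.75], [-0.82, 2.05], [0.23, 2.67], [-1.56, 4.7], [0.09, 2.69], [-2.92, 2.92]. Speed limits (rad/s): [1.89, 1.89, 2.39, 3.01, 3.01, 3.01].

### API

Orientations are given as a unit quaternion [x, y, z, w].
In Python, from plant import env, vision gives the robot as it stands.
- The arm moves only by the shell command python3 -m jog 'ROWS' [FORCE]. ROWS is JSON, a list that holds one entry, the list of rows, each a list of 5 numbers: the shift along the tool's x, y, z in m, then the turn about the tool's z in degrees, then the finger opening in m, from 0 to 0.0854. A call has 1 to 20 rows; each row is the pose to reach, as a shift and turn from the pose commanded when the call began, along the tool's axes at that moment; what a row does not reach only later rows make up. A row lasts 1/12 s, in which the tool goes at most 41.7 mm and 7.16 degrees, less where a joint would pass 70% of its speed; a pose out of reach is approached as far as the arm can. A call with a gripper value outside its range is refused whole. The fingers move at their own pace and stop on an object; FORCE is the grip in N (left out, the last holds). Time passes only in rows, so rows that repeat a pose let the fingers close. It gives the time, the measured TCP pose, the force and the opening at its end, in the units of the state.
- env.observe(): the state, without advancing time (a new reading comes with each control period).
- vision.get_image(name): name is "scene" or "side" or "wrist"; returns a dict with "image" (400x640x3 uint8, red, green, blue), "fx", "fy", "cx", "cy" (pixels), "dist" ([k1, k2, p1, p2, k3] as OpenCV has them; the pictures are not rectified), "extrinsics" (4x4, takes a point from world to camera coordinates). Camera axes: x right, y up, looking along -z (the intrinsics and any distortion apply to the point x, -y, -z); pixel columns grow to the right and rows downward; lengths in m; the calibration is good to about 2 mm. A picture is of the moment at which its call begins. There is no depth.
- env.sign_off(): hands the job in, once; it reports no verdict.
The state is a dict: "t": time; "q": joint angles; "dq": joint speeds; "joint_efforts": joint torques, N m; "ee_pos": TCP position; "tool_rot": TCP orientation; "ft_force": force on the tool from outside, world axes, zero at the start; "ft_torque": the same for the moment, N m; "width": finger opening in m.
Only numpy, scipy, OpenCV 4.12 (cv2) and the standard library are available. Lean on these libraries where they do the work, as an engineer would, in place of code of your own. Each camera call takes 0.05 s, during which the arm holds its last target.

### The job

Raise the stiff screen lid of the yellow field display unit by its bar handle to half-way up (45 degrees) and leave it standing there. Then turn the brass winged thumbscrew on the green levelling base clockwise until it seats against its stop, back it off a quarter turn, and finish while still gripping the thumbscrew in that position. Leave the blue tape reel, the orange prism and the brass plumb bob where they are.

Things in the scene. Friction and masses are not known exactly. Their poses are not given: they have to be found in the camera images.
- console: Yellow rugged field display unit, fixed to the table; box 150 (x) x 170 (y) x 50 mm high, origin at the centre of its underside. Its x axis points from the handle side to the hinge side. Its yaw varies within 0.3 rad. On top lies the hinged screen lid, 16 mm thick; its hinge line runs along the unit's y at x = +75 mm, 58 mm above the table.
- display_hinge (a point): Middle of the lid's hinge line (58 mm above the table); axes as the unit's.
- handle (a point): Middle of the lid's bar handle: a dark round bar of 10 mm diameter and 80 mm length along the lid's y axis, 198 mm from the hinge line in the lid's mid plane. It stands 48 mm clear of the lid's front edge on two side rods of the same thickness (at y = +-40 mm), so fingers fit on both sides of it, and the bar is free from above and below. Height 58 mm with the lid shut. Moves with the lid.
- display (a joint): Lid angle in rad: 0 shut (level), 0.785 half-way (45 degrees), up to 1.9. It starts at 0 to 0.2. The hinge is stiff: the lid stays at any angle where it is left, and raising it takes about 5 N at the handle.
- stand: Green levelling base, fixed to the table: plate 130 x 130 mm, round body of 58 mm radius, its silver top disc (radius 50 mm) at 55 mm above the table. Origin at the centre of its underside, under the screw's axis. Its x axis points to the red mark on the disc; the black marks stand every 30 degrees.
- wing (a point): Brass wing of the thumbscrew: an upright flat grip 50 (its x) x 12 (its y) x 26 mm high, this point at its centre, on the vertical screw axis, 84 mm above the table; its underside is 16 mm above the silver disc and nothing else stands beside it. The end at its +x is white. Grip it across its 12 mm thickness. The screw turns in place and does not travel up or down. It turns with the screw: the white end lies over the red mark when the screw is seated.
- screw (a joint): Thumbscrew angle in rad, growing clockwise seen from above; 4.2 = seated against its hard stop, smaller = backed off (2.63 = a quarter turn back). It starts between 1.0 and 2.8. Turning takes about 0.06 N m and it stays where it is left.
- reel: Blue round tape reel lying flat, 72 mm diameter, 22 mm high (loose bystander); origin at the centre of its underside.
- prism: Orange round survey prism, 54 mm diameter, 40 mm high (loose bystander); origin at the centre of its underside.
- bob: Brass plumb bob standing on its flat end, 38 mm diameter, 44 mm high (loose bystander); origin at the centre of its underside.
Mind the look-alikes: they are no part of the job. Of the things that look like the stand, the largest one is meant.

How it is judged:
By the outcome, as a careful person would: the job done as asked, in the order asked, and still so for the second after the job is handed in, while the arm keeps its last pose, push and grip.
It also fails if it takes over 72 s, if anything falls off the work surface, if the arm or the gripper's body presses on something with over 40 N, if the wrist force passes 120 N, or if a joint passes its speed limit or range.

## Working session

There is one attempt and no reset: what is moved stays moved. The work goes in short steps, Python scripts to look and compute and a shell command to move; the robot and the scene stay as the last step left them, time stands still between calls to the robot, and variables do not carry over. Pictures are saved under pics/ and viewed, and the job is handed in when it is done.

```bash
ls; mkdir -p pics; python3 - <<'E'
from plant import env, vision
import cv2
s=env.observe()
print({k:(v if not hasattr(v,'round') else v) for k,v in s.items()}, env.tips_ahead)
for n in ["scene","side","wrist"]:
    d=vision.get_image(n); cv2.imwrite(f"pics/{n}0.png",d["image"][:,:,::-1])
    print(n,d["fx"],d["fy"],d["cx"],d["cy"],d["dist"]); print(d["extrinsics"])
E
```

```text
pics
{'t': 0.0, 'q': array([ 1.09438889e+00,  4.80838939e-01,  1.59690171e+00,  1.45865364e-05,
        1.06512099e+00, -4.66206339e-02]), 'dq': array([-0.00042483, -0.00050867, -0.0011468 ,  0.00155342,  0.00084691,
       -0.00124504]), 'joint_efforts': array([-1.51557415e-04, -9.50654626e+01, -4.30185449e+01, -1.68415272e-04,
        1.22611484e-02, -3.20095899e-05]), 'ee_pos': array([0.27061879, 0.59048397, 0.21645743]), 'tool_rot': array([ 8.41630222e-01,  5.40053856e-01, -5.52585790e-04,  3.11879645e-04]), 'ft_force': array([-0.22933639, -1.04657674,  0.20306611]), 'ft_torque': array([ 0.00393405, -0.03151678, -0.04369422]), 'width': 0.08538202951401412} 0.011
scene 485.7769728613325 485.7769728613325 317.79102943230964 197.34916933720604 [-0.02931479  0.          0.          0.          0.        ]
[[ 0.67960883  0.73353823  0.00731496 -0.37888116]
 [-0.48422208  0.44108706  0.75562635  0.19561501]
 [ 0.55105428 -0.5170724   0.65496207 -1.53451938]
 [ 0.          0.          0.          1.        ]]
side 396.14520970759395 396.14520970759395 323.4875031833674 202.06053584407294 [-0.06078805  0.          0.          0.          0.        ]
[[ 0.89683934 -0.44192766 -0.0194714  -0.49505495]
 [ 0.30391825  0.58358696  0.75303384 -0.24963375]
 [-0.32142323 -0.68126809  0.65769362 -0.84580641]
 [ 0.          0.          0.          1.        ]]
wrist 285.58828277122456 285.58828277122456 326.14561265549753 198.89437473467623 [-0.03841532  0.          0.          0.          0.        ]
[[ 4.15895431e-01  9.09411927e-01 -9.68040865e-04 -6.48885625e-01]
 [-8.64368283e-01  3.94964609e-01 -3.11240146e-01  4.06496157e-02]
 [-2.82663160e-01  1.30280099e-01  9.50330802e-01 -3.79191447e-01]
 [ 0.00000000e+00  0.00000000e+00  0.00000000e+00  1.00000000e+00]]
```

View pics/scene0.png

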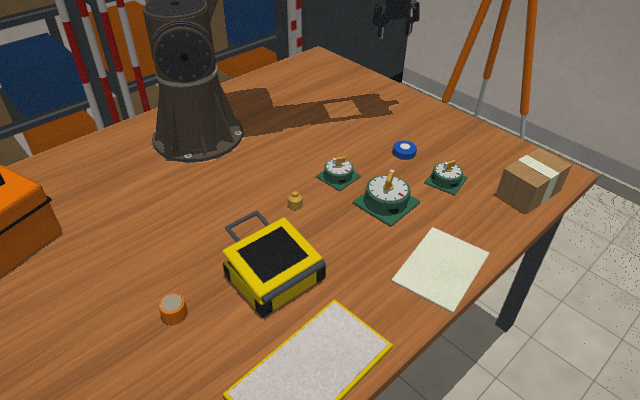

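View pics/side0.png

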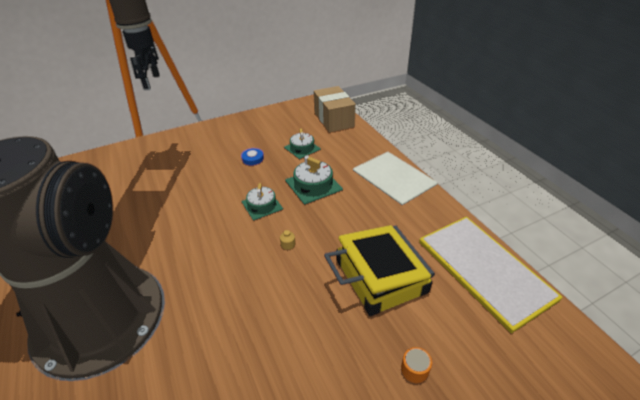

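View pics/wrist0.png

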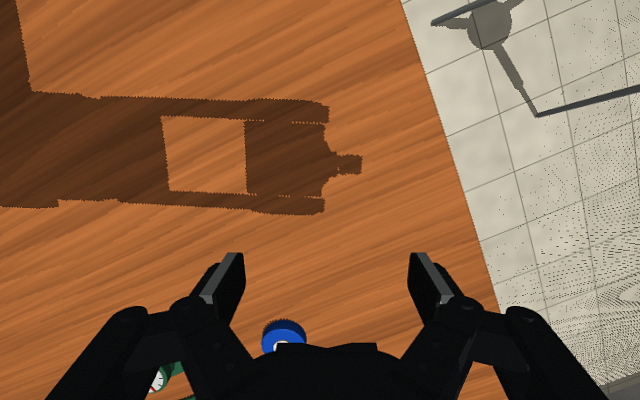

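Three stand look-alikes: scene pixels (338,172), (388,195) and (448,175). The middle one is clearly the largest, so it is the one meant. I'll confirm this in an enlarged crop, along with the console.

```bash
cat > h.py <<'E'
import numpy as np, cv2
from plant import env, vision
def K(d): return np.array([[d["fx"],0,d["cx"]],[0,d["fy"],d["cy"]],[0,0,1]])
def ray(d,uv):
    p=cv2.undistortPoints(np.array([[uv]],float),K(d),np.array(d["dist"]))[0,0]
    E=np.array(d["extrinsics"]);R=E[:3,:3];t=E[:3,3]
    return -R.T@t, R.T@np.array([p[0],-p[1],-1.0])
def onz(d,uv,z):
    o,v=ray(d,uv); return o+v*(z-o[2])/v[2]
def tri(rs):
    A=np.zeros((3,3));b=np.zeros(3)
    for o,v in rs:
        v=v/np.linalg.norm(v);P=np.eye(3)-np.outer(v,v);A+=P;b+=P@o
    x=np.linalg.solve(A,b)
    return x,[np.linalg.norm((np.eye(3)-np.outer(v,v)/(v@v))@(x-o)) for o,v in rs]
def proj(d,p):
    E=np.array(d["extrinsics"]);c=E[:3,:3]@np.array(p)+E[:3,3]
    c=np.array([[c[0],-c[1],-c[2]]])
    return cv2.projectPoints(c,np.zeros(3),np.zeros(3),K(d),np.array(d["dist"]))[0][0,0]
def crop(d,u0,v0,u1,v1,s,f):
    cv2.imwrite(f,cv2.resize(d["image"][v0:v1,u0:u1,::-1],None,fx=s,fy=s,interpolation=cv2.INTER_CUBIC))
E
python3 - <<'E'
from h import *
a=vision.get_image("scene");b=vision.get_image("side")
crop(a,310,140,470,230,5,"pics/c1.png")
crop(b,230,120,350,220,6,"pics/c2.png")
crop(a,215,200,335,320,5,"pics/c3.png")
crop(b,310,215,440,320,6,"pics/c4.png")
E
```

```text
(no output)
```

View pics/c1.png

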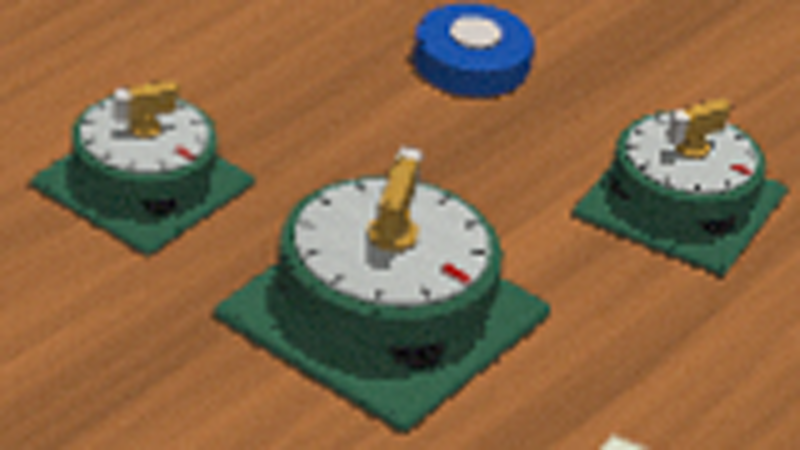

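View pics/c2.png

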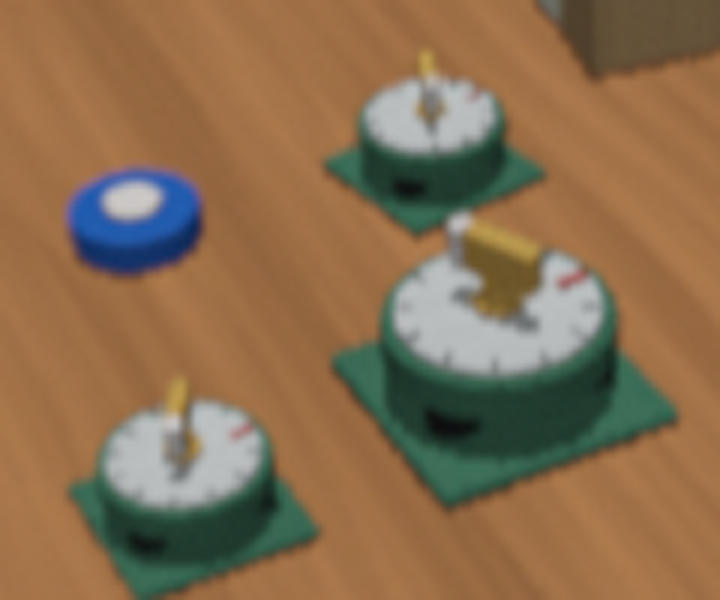

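View pics/c3.png

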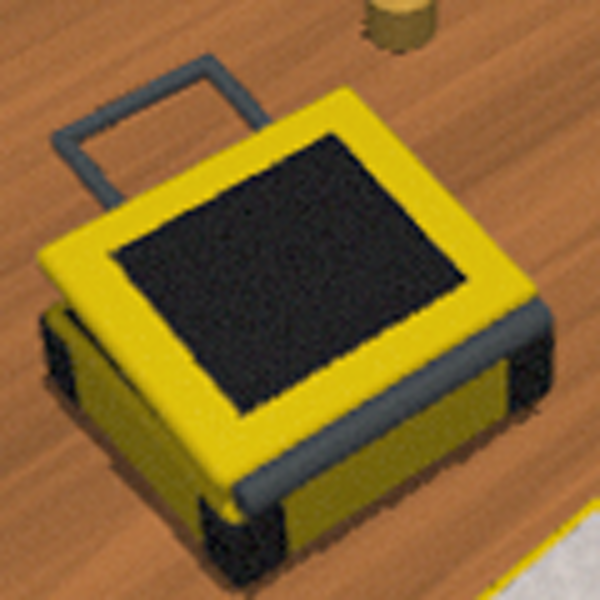

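View pics/c4.png

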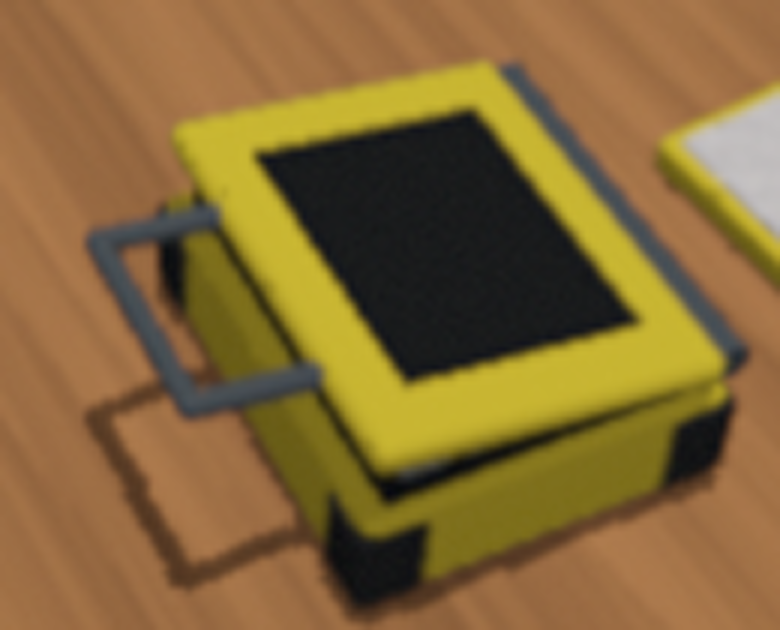

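```bash
python3 - <<'E'
from h import *
np.set_printoptions(precision=4,suppress=True)
a=vision.get_image("scene");b=vision.get_image("side")
P={'h_near':((227.4,227.6),(341.7,282.2)),'h_far':((257,212.4),(326.2,255)),'hg_near':((263,299),(433,274.2)),'hg_far':((324.6,262),(395.3,226.7)),
'red':((401,194.4),(325.5,166.7)),'white':((391.8,170.6),(307,156.9)),'brassend':((389.5,186),(319.8,161.9))}
R={}
for k,(p,q) in P.items():
    R[k]=tri([ray(a,p),ray(b,q)]); print(k,*R[k])
print('len',np.linalg.norm(R['h_near'][0]-R['h_far'][0]))
m=(R['h_near'][0]+R['h_far'][0])/2; g=(R['hg_near'][0]+R['hg_far'][0])/2
print('handle',m,'hinge',g,np.linalg.norm(m-g)); 
for n in('h','hg'):
    v=R[n+'_far'][0]-R[n+'_near'][0]; print(n,np.degrees(np.arctan2(v[1],v[0])))
# disc ellipses
for d,c,n in((a,(388,190),'scene'),(b,(313,174),'side')):
    hsv=cv2.cvtColor(d["image"],cv2.COLOR_RGB2HSV)
    mk=((hsv[...,1]<60)&(hsv[...,2]>110)).astype(np.uint8)
    w=np.zeros_like(mk);cv2.circle(w,c,26,1,-1);mk&=w
    mk=cv2.morphologyEx(mk,cv2.MORPH_CLOSE,np.ones((3,3)))
    cs,_=cv2.findContours(mk,0,2);cn=max(cs,key=cv2.contourArea)
    pts=np.array([onz(d,p[0],.055)[:2] for p in cn]).astype(np.float32)
    print(n,cv2.minEnclosingCircle(pts))
    e=cv2.fitEllipse(cv2.convexHull(cn));print(e,onz(d,e[0],.055))
print('red on z',onz(a,P['red'][0],.055),onz(b,P['red'][1],.055))
# bystanders
for k,uv in (('bob',(295,200)),('reel',(404,150)),('prism',(172,308))):print(k,onz(a,uv,.02))
E
```

```text
h_near [ 0.488  -0.2158  0.0882] [np.float64(0.0010722138846512874), np.float64(0.0010722138846513349)]
h_far [ 0.4928 -0.1357  0.0879] [np.float64(0.0014891018719672014), np.float64(0.0014891018719671643)]
hg_near [ 0.6817 -0.268   0.0608] [np.float64(0.0015417375236504182), np.float64(0.0015417375236504893)]
hg_far [ 0.6929 -0.1074  0.0586] [np.float64(0.002322440830148552), np.float64(0.0023224408301483436)]
red [0.6558 0.197  0.0538] [np.float64(0.002123370708821582), np.float64(0.002123370708821563)]
white [0.606  0.2128 0.0943] [np.float64(0.001655099084139712), np.float64(0.00165509908413967)]
brassend [0.6319 0.1785 0.084 ] [np.float64(0.0035614272970991563), np.float64(0.003561427297099252)]
len 0.08015950018662123
handle [ 0.4904 -0.1757  0.088 ] hinge [ 0.6873 -0.1877  0.0597] 0.1992897191509723
h 86.59658488398246
hg 86.01841365290231
scene ((0.6139150261878967, 0.1955074667930603), 0.0520523302257061)
((388.0607604980469, 187.66282653808594), (25.291481018066406, 39.157928466796875), 97.05072784423828) [0.6152 0.1947 0.055 ]
side ((0.6138673424720764, 0.20679432153701782), 0.06922808289527893)
((311.2000427246094, 169.17214965820312), (27.215869903564453, 36.81325912475586), 101.66483306884766) [0.6125 0.2005 0.055 ]
red on z [0.6553 0.1987 0.055 ] [0.6544 0.1921 0.055 ]
bob [0.4586 0.0099 0.02  ]
reel [0.5061 0.3983 0.02  ]
prism [ 0.5449 -0.4044  0.02  ]
```

```bash
cat >> h.py <<'E'
from scipy.spatial.transform import Rotation as Ro
def delta(p,yaw=None):
    s=env.observe();R=Ro.from_quat(s["tool_rot"]).as_matrix()
    y0=np.degrees(np.arctan2(R[1,0],R[0,0]))
    t=None if yaw is None else (y0-yaw+180)%360-180
    return (R.T@(np.array(p)-s["ee_pos"])).round(4), 'cw turn',t, 'yaw',round(y0,2)
E
python3 - <<'E'
from h import *
print(delta([.52,.195,.26],30)); print(delta([.4904,-.1757,.2],-3.7))
E
```

```text
(array([-0.256 ,  0.3915, -0.043 ]), 'cw turn', np.float64(35.37607998342804), 'yaw', np.float64(65.38))
(array([-0.6053,  0.519 ,  0.0171]), 'cw turn', np.float64(69.07607998342803), 'yaw', np.float64(65.38))
```

```bash
python3 -m jog '[[[-0.02,0.03,-0.005,3,0.085],[-0.04,0.06,-0.01,6,0.085],[-0.06,0.09,-0.015,9,0.085],[-0.08,0.12,-0.02,12,0.085],[-0.10,0.15,-0.02,15,0.085],[-0.12,0.18,-0.025,18,0.085],[-0.14,0.21,-0.03,21,0.085],[-0.16,0.24,-0.03,24,0.085],[-0.18,0.27,-0.035,27,0.085],[-0.20,0.30,-0.04,30,0.085],[-0.22,0.33,-0.043,33,0.085],[-0.24,0.36,-0.043,35,0.085],[-0.256,0.39,-0.043,35.4,0.085],[-0.256,0.39,-0.043,35.4,0.085],[-0.256,0.39,-0.043,35.4,0.085],[-0.256,0.39,-0.043,35.4,0.085]]]' 30
python3 - <<'E'
from h import *
d=vision.get_image("wrist");cv2.imwrite("pics/w1.png",d["image"][:,:,::-1])
E
```

```text
t: 1.68
ee_pos: [0.5185, 0.1956, 0.26]
tool_rot: [0.966, 0.258, -0.0, -0.0]
ft_force: [-0.5, -0.8, 0.0]
width: 0.0851
```

View pics/w1.png

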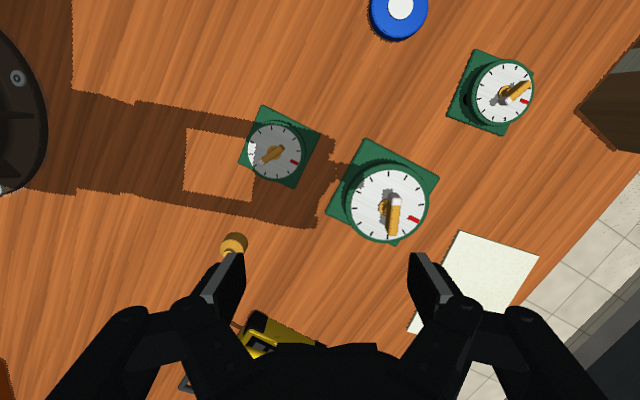

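The wrist view shows the large stand from nearly above: disc around (388,203), red mark (413,219), wing white end near (396,200). The prism and console are outside the view. I'll measure the disc centre and wing here.

```bash
python3 - <<'E'
from h import *
np.set_printoptions(precision=4,suppress=True)
d=vision.get_image("wrist")
crop(d,325,135,445,250,6,"pics/w1c.png")
hsv=cv2.cvtColor(d["image"],cv2.COLOR_RGB2HSV)
w=np.zeros(hsv.shape[:2],np.uint8);cv2.circle(w,(388,203),48,1,-1)
def big(m):
    n,l,s,c=cv2.connectedComponentsWithStats((m.astype(np.uint8))&w);i=1+np.argmax(s[1:,4]);return l==i,c[i],s[i,4]
disc,_,A=big((hsv[...,1]<50)&(hsv[...,2]>110))
cn=max(cv2.findContours(disc.astype(np.uint8),0,2)[0],key=cv2.contourArea)
pts=np.array([onz(d,p[0],.055)[:2] for p in cn]).astype(np.float32)
print(A,cv2.minEnclosingCircle(pts)); e=cv2.fitEllipse(cv2.convexHull(pts));print(e)
c=np.array(e[0])
rm,rc,n=big(((hsv[...,0]<6)|(hsv[...,0]>172))&(hsv[...,1]>130)); r=onz(d,rc,.055)[:2]; print('red',rc,n,r,np.degrees(np.arctan2(*(r-c)[::-1])))
br,bc,n=big((hsv[...,0]>12)&(hsv[...,0]<30)&(hsv[...,1]>110)&(hsv[...,2]>140)); print('brass',bc,n)
ys,xs=np.nonzero(br);v,ev=np.linalg.eigh(np.cov(xs,ys))[::-1];print(v[:,1])
E
```

```text
3388 ((0.6135950088500977, 0.19446848332881927), 0.050476279109716415)
((0.6136326789855957, 0.1943967193365097), (0.10001765191555023, 0.10029995441436768), 29.62340545654297)
red [413.3333 219.6667] 45 [0.6552 0.1963] 2.5765380106267144
brass [422.1259 223.8741] 294
[-0.5505  0.8348]
```

View pics/w1c.png

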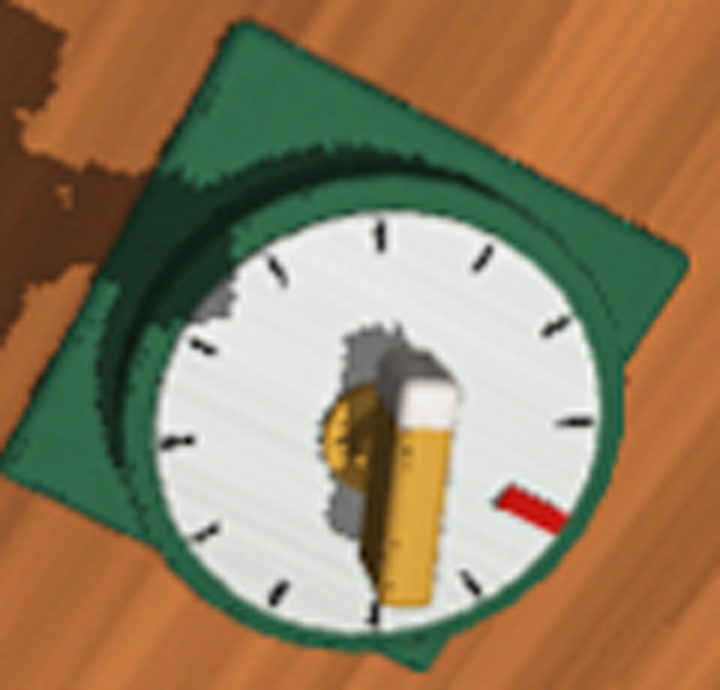

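Disc radius comes out at 50.1 mm (50 given), so the centre (0.6136, 0.1944) is sound. Next is the wing angle from the top corners at z = 0.097, read from the crop.

```bash
python3 - <<'E'
from h import *
np.set_printoptions(precision=4,suppress=True)
d=vision.get_image("wrist")
f=lambda u,v:onz(d,(325+u/6-.4,135+v/6-.4),.097)
w=(f(402,380)+f(459,382))/2;b=(f(382,606)+f(433,606))/2
print(w,b,(w+b)/2,np.linalg.norm(w-b),np.degrees(np.arctan2(*(w-b)[1::-1])))
print(delta([.4904,-.1757,.16],-3.7))
E
```

```text
[0.6011 0.2169 0.097 ] [0.6246 0.1745 0.097 ] [0.6129 0.1957 0.097 ] 0.048499231356044795 118.93980484955677
(array([-0.2104,  0.3083,  0.1001]), 'cw turn', np.float64(33.74964815804276), 'yaw', np.float64(30.05))
```

```bash
python3 -m jog '[[[-0.021,0.031,0.0,3.4,0.045],[-0.042,0.062,0.0,6.8,0.045],[-0.063,0.092,0.01,10.2,0.045],[-0.084,0.123,0.02,13.6,0.045],[-0.105,0.154,0.03,17,0.045],[-0.126,0.185,0.04,20.4,0.045],[-0.147,0.216,0.055,23.8,0.045],[-0.168,0.247,0.07,27,0.045],[-0.189,0.277,0.085,30.4,0.045],[-0.21,0.308,0.1,33.7,0.045],[-0.21,0.308,0.1,33.7,0.045],[-0.21,0.308,0.1,33.7,0.045],[-0.21,0.308,0.1,33.7,0.045],[-0.21,0.308,0.1,33.7,0.045]]]' 30
python3 - <<'E'
from h import *
print(delta([.491,-.1757,.080],-3.7))
for n in("wrist","side"):
    d=vision.get_image(n);cv2.imwrite(f"pics/{n}2.png",d["image"][:,:,::-1])
    print(n,proj(d,[.488,-.2158,.0882]),proj(d,[.4928,-.1357,.0879]))
E
```

```text
t: 3.0
ee_pos: [0.4911, -0.1748, 0.1605]
tool_rot: [1.0, -0.032, 0.0, 0.0]
ft_force: [0.1, 0.3, 0.2]
width: 0.0451
(array([-0.    ,  0.0009,  0.0805]), 'cw turn', np.float64(0.08962485743776938), 'yaw', np.float64(-3.61))
wrist [325.69556357 247.59513524] [325.41907038 158.00815671]
side [341.44591655 281.73527867] [325.88124317 254.36244148]
```

View pics/wrist2.png

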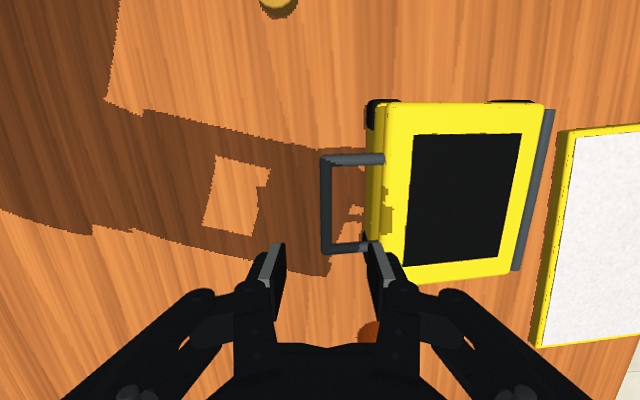

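View pics/side2.png

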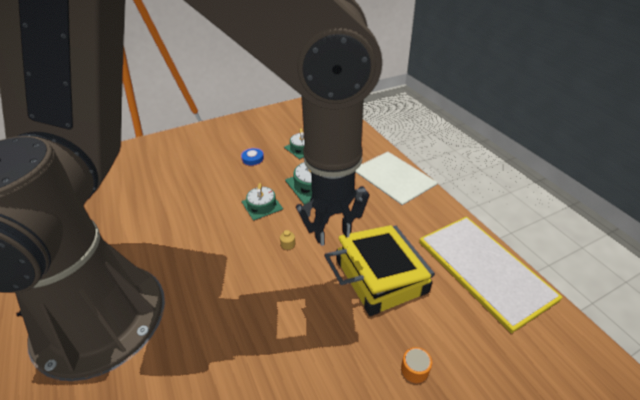

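The wrist view shows the bar at column ≈326, rows 158–247, exactly as predicted and midway between the jaws. I'll descend, watching the force.

```bash
python3 -m jog '[[[0,0.001,0.02,0,0.036],[0,0.001,0.04,0,0.036],[0,0.001,0.06,0,0.036],[0,0.001,0.07,0,0.036],[0,0.001,0.08,0,0.036],[0,0.001,0.08,0,0.036],[0,0.001,0.08,0,0.036]]]' 30
python3 -m jog '[[[0,0,0,0,0.02],[0,0,0,0,0.01],[0,0,0,0,0.006],[0,0,0,0,0.004],[0,0,0,0,0.004],[0,0,0,0,0.004],[0,0,0,0,0.004]]]' 30
python3 - <<'E'
from h import *
d=vision.get_image("side");crop(d,280,180,440,320,5,"pics/s3.png")
for D in(.1975,):
  s=env.observe();h=np.array([.6873,-.188,.058]);ex=np.array([np.cos(np.radians(-3.7)),np.sin(np.radians(-3.7)),0])
  print(s["ee_pos"])
  r=s["ee_pos"]+[0,0,.008]-h;print('lid',np.arctan2(r[2],-(r@ex)),np.hypot(r[2],r@ex))
E
```

```text
t: 3.68
ee_pos: [0.4907, -0.1768, 0.0803]
tool_rot: [0.999, -0.032, -0.0, -0.0]
ft_force: [0.9, 0.6, 1.0]
width: 0.0361
t: 4.27
ee_pos: [0.4906, -0.1771, 0.0802]
tool_rot: [0.999, -0.033, 0.0, 0.0]
ft_force: [0.8, 0.3, 0.5]
width: 0.0042
[ 0.49056918 -0.17707478  0.08013559]
lid 0.15177625252626634 0.199317119963024
```

View pics/s3.png

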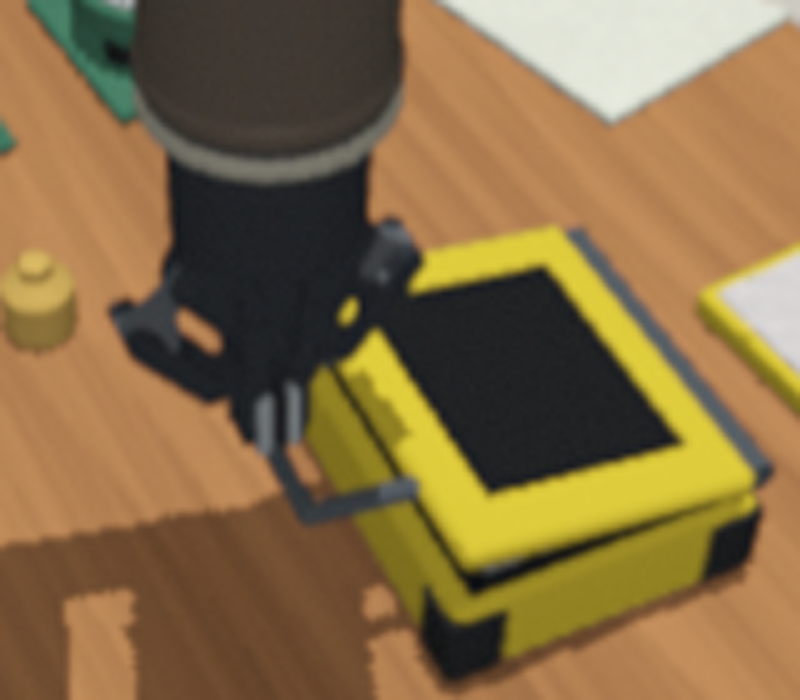

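```bash
python3 - <<'E'
from h import *
d=vision.get_image("wrist");crop(d,220,100,440,300,3.6,"pics/w3.png")
d=vision.get_image("scene");crop(d,190,160,320,290,5,"pics/sc3.png")
print(env.observe()["width"])
E
```

```text
0.004010358056612597
```

View pics/w3.png

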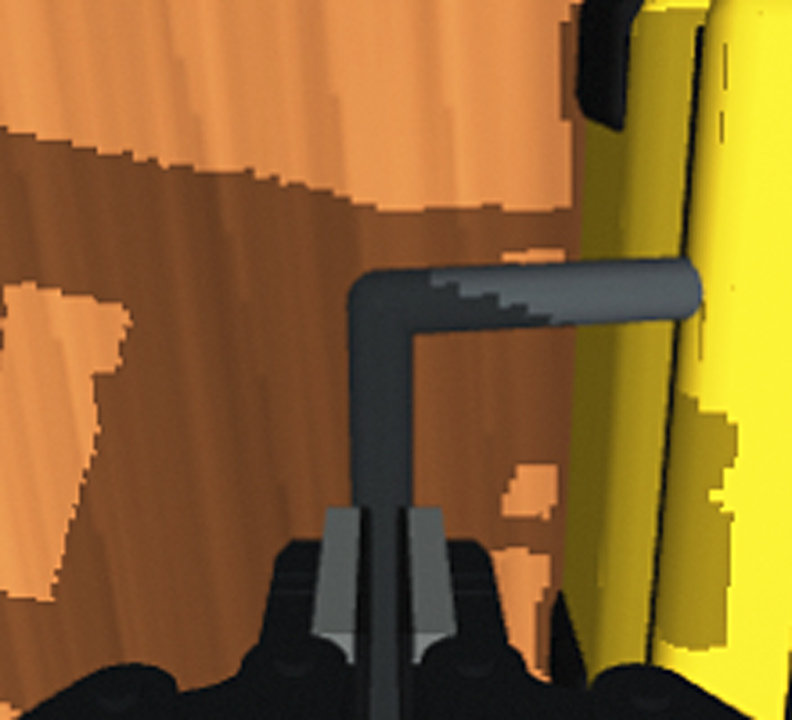

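View pics/sc3.png

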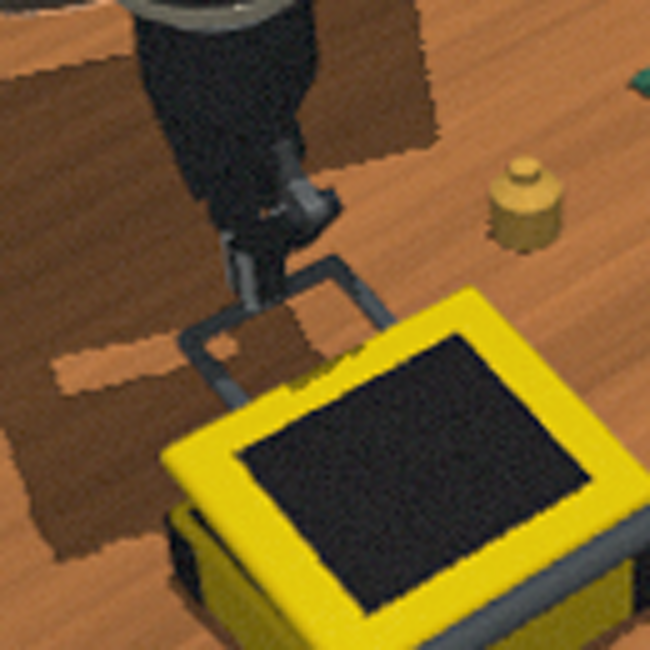

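```bash
python3 - <<'E'
from h import *
d=vision.get_image("wrist");s=env.observe();R=Ro.from_quat(s["tool_rot"]).as_matrix()
for z in(.011,0,-.008,-.02,-.03):
  for y in(-.011,.011):
    print(z,y,[((proj(d,s["ee_pos"]+R@[x,y,z])-[220,100])*3.6).round() for x in(-.005,-.002,.002,.005)])
E
```

```text
0.011 -0.011 [array([354., 431.]), array([371., 431.]), array([394., 431.]), array([411., 431.])]
0.011 0.011 [array([355., 543.]), array([372., 543.]), array([394., 543.]), array([410., 543.])]
0 -0.011 [array([352., 456.]), array([371., 456.]), array([395., 456.]), array([413., 456.])]
0 0.011 [array([353., 574.]), array([371., 574.]), array([394., 574.]), array([412., 574.])]
-0.008 -0.011 [array([351., 477.]), array([370., 477.]), array([395., 477.]), array([414., 477.])]
-0.008 0.011 [array([352., 599.]), array([370., 599.]), array([395., 599.]), array([413., 599.])]
-0.02 -0.011 [array([348., 511.]), array([369., 511.]), array([396., 511.]), array([417., 511.])]
-0.02 0.011 [array([350., 640.]), array([369., 641.]), array([395., 641.]), array([415., 641.])]
-0.03 -0.011 [array([346., 544.]), array([368., 544.]), array([397., 545.]), array([419., 545.])]
-0.03 0.011 [array([348., 680.]), array([369., 680.]), array([396., 680.]), array([417., 680.])]
```

```bash
python3 - <<'E'
from h import *
np.set_printoptions(precision=4,suppress=True)
s=env.observe();R=Ro.from_quat(s["tool_rot"]).as_matrix()
a=vision.get_image("scene");b=vision.get_image("side");w=vision.get_image("wrist")
print(tri([ray(a,(241,220.6)),ray(b,(335.6,269.4))]))
print(tri([ray(a,(241,220.6)),ray(b,(335.6,269.4)),ray(w,(220+385/3.6,100+508/3.6))]))
E=np.array(w["extrinsics"]);c=-E[:3,:3].T@E[:3,3];print('cam in tool',R.T@(c-s["ee_pos"]))
for dd,o,k in((a,(190,160),5),(b,(280,180),5)):
  for z in(.011,-.009,-.019):
    print(z,[((proj(dd,s["ee_pos"]+R@[x,y,z])-o)*k).round() for x in(-.006,.006) for y in(-.011,.011)])
crop(a,215,195,265,245,14,"pics/sc4.png");crop(b,315,240,365,290,14,"pics/s4.png")
E
```

```text
(array([ 0.4918, -0.1811,  0.0896]), [np.float64(0.0017621772917128862), np.float64(0.001762177291712787)])
(array([ 0.4911, -0.1769,  0.0848]), [np.float64(0.003570278581486485), np.float64(0.003581216130418769), np.float64(0.003339008499865838)])
cam in tool [ 0.     -0.0795 -0.1558]
0.011 [array([276., 315.]), array([235., 336.]), array([290., 329.]), array([249., 350.])]
-0.009 [array([272., 284.]), array([231., 305.]), array([286., 298.]), array([245., 319.])]
-0.019 [array([270., 268.]), array([229., 289.]), array([284., 282.]), array([243., 303.])]
0.011 [array([246., 454.]), array([266., 492.]), array([272., 446.]), array([293., 483.])]
-0.009 [array([245., 424.]), array([266., 462.]), array([271., 415.]), array([293., 453.])]
-0.019 [array([245., 409.]), array([266., 447.]), array([271., 400.]), array([293., 437.])]
```

View pics/sc4.png

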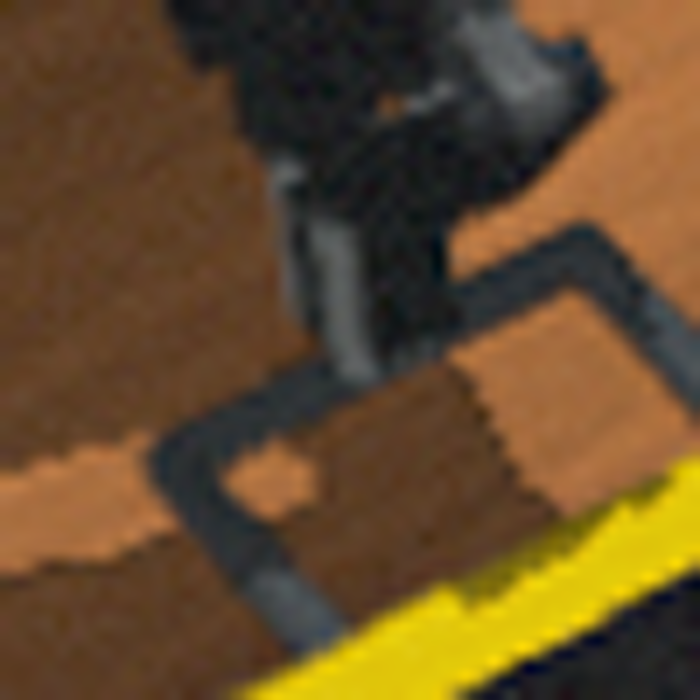

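View pics/s4.png

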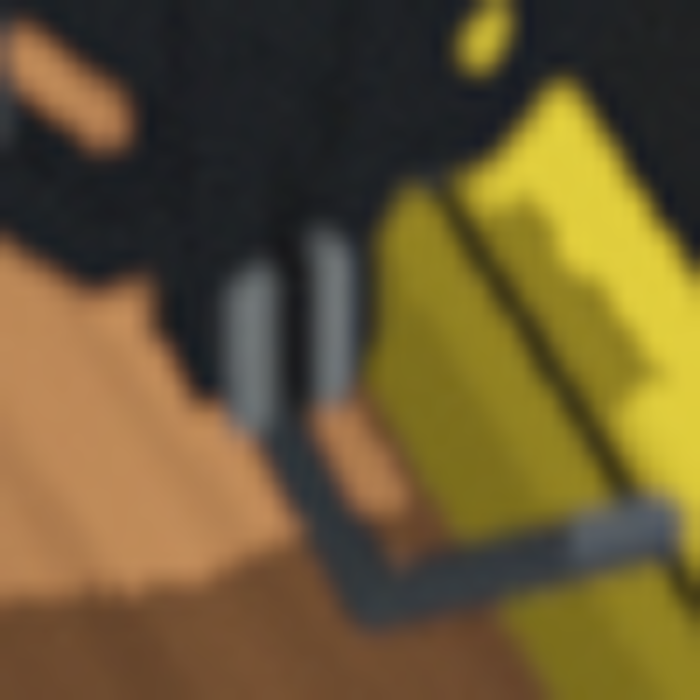

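The fingers closed to 4 mm without meeting the 10 mm bar. All three views put the drawn fingertips roughly 25 mm higher than the stated TCP offset suggests, just above the bar. I'll open, go down about 22 mm more and close again, using the width reading as the test.

```bash
python3 -m jog '[[[0,0,-0.005,0,0.036],[0,0,-0.005,0,0.036],[0,0,-0.005,0,0.036],[0,0,-0.005,0,0.036],[0,0,-0.005,0,0.036]]]' 30
python3 -m jog '[[[0,0,0.008,0,0.036],[0,0,0.016,0,0.036],[0,0,0.022,0,0.036],[0,0,0.027,0,0.036],[0,0,0.027,0,0.036],[0,0,0.027,0,0.03]]]' 30
python3 -m jog '[[[0,0,0,0,0.02],[0,0,0,0,0.01],[0,0,0,0,0.004],[0,0,0,0,0.004],[0,0,0,0,0.004],[0,0,0,0,0.004]]]' 30
python3 - <<'E'
from h import *
print(env.observe()["ee_pos"])
d=vision.get_image("side");crop(d,315,240,365,290,12,"pics/s5.png")
E
```

```text
t: 5.03
ee_pos: [0.4905, -0.1771, 0.0851]
tool_rot: [0.999, -0.033, -0.0, 0.0]
ft_force: [-0.1, -0.1, 0.2]
width: 0.036
t: 5.53
ee_pos: [0.4902, -0.1769, 0.0575]
tool_rot: [0.999, -0.033, -0.001, -0.0]
ft_force: [-0.0, -0.8, 0.9]
width: 0.03
t: 6.03
ee_pos: [0.4904, -0.1771, 0.0582]
tool_rot: [0.999, -0.032, -0.0, 0.0]
ft_force: [-5.3, -1.7, 1.7]
width: 0.0091
[ 0.49038918 -0.17706678  0.05822569]
```

View pics/s5.png

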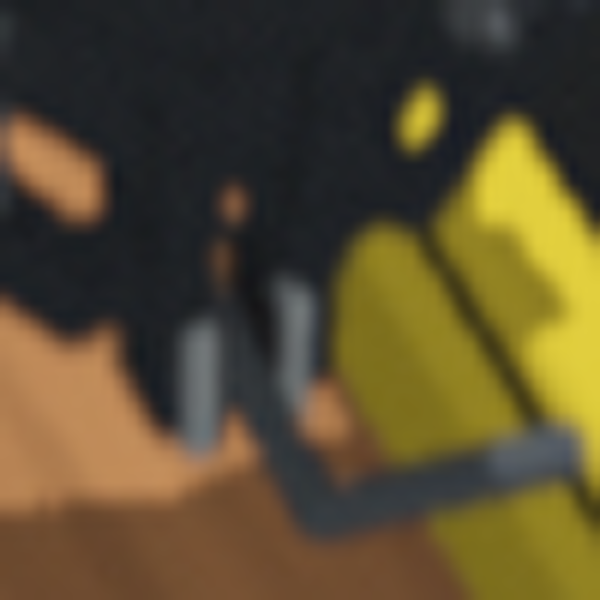

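Width is 9.1 mm with a contact force, so the bar is gripped. I'll raise along the arc (r = 198 mm), the first part as a check.

```bash
python3 -m jog '[[[0.001,0,-0.005,0,0.004],[0.002,0,-0.010,0,0.004],[0.003,0,-0.0155,0,0.004],[0.0043,0,-0.0205,0,0.004],[0.0057,0,-0.0255,0,0.004],[0.0072,0,-0.0306,0,0.004],[0.009,0,-0.0355,0,0.004],[0.0107,0,-0.0405,0,0.004],[0.0107,0,-0.0405,0,0.004]]]' 40
python3 - <<'E'
from h import *
d=vision.get_image("side");crop(d,300,190,440,310,5,"pics/s6.png")
E
```

```text
t: 6.83
ee_pos: [0.5014, -0.1777, 0.0997]
tool_rot: [0.999, -0.032, 0.0, 0.0]
ft_force: [-7.0, 0.7, 3.5]
width: 0.0083
```

View pics/s6.png

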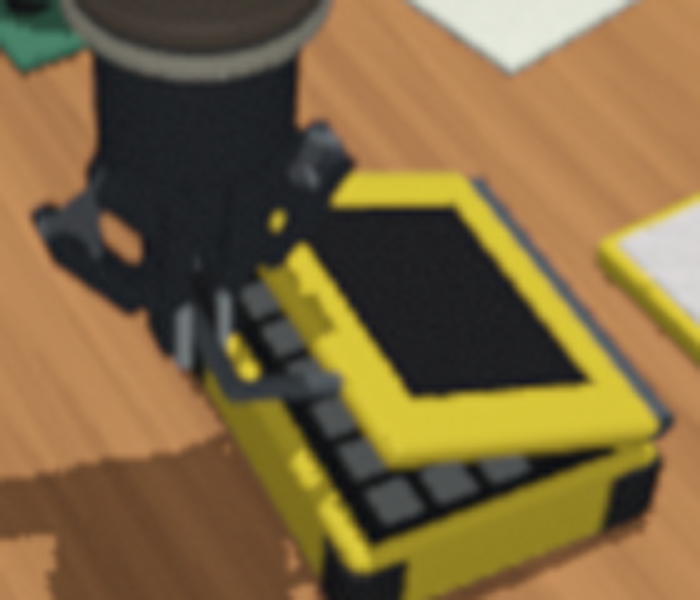

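```bash
python3 -m jog '[[[0.002,0,-0.005,0,0.004],[0.004,0,-0.0097,0,0.004],[0.006,0,-0.0145,0,0.004],[0.0085,0,-0.0192,0,0.004],[0.011,0,-0.024,0,0.004],[0.0135,0,-0.0284,0,0.004],[0.016,0,-0.033,0,0.004],[0.019,0,-0.0374,0,0.004],[0.022,0,-0.0417,0,0.004],[0.025,0,-0.046,0,0.004],[0.028,0,-0.05,0,0.004],[0.0313,0,-0.0543,0,0.004],[0.0347,0,-0.0585,0,0.004],[0.038,0,-0.0623,0,0.004],[0.0415,0,-0.066,0,0.004],[0.045,0,-0.0695,0,0.004],[0.045,0,-0.0695,0,0.004],[0.045,0,-0.0695,0,0.004]]]' 40
python3 - <<'E'
from h import *
d=vision.get_image("side");crop(d,320,150,440,300,4,"pics/s7.png")
d=vision.get_image("scene");crop(d,210,140,350,320,4,"pics/sc7.png")
E
```

```text
t: 8.38
ee_pos: [0.5456, -0.1802, 0.1693]
tool_rot: [0.999, -0.032, -0.001, -0.0]
ft_force: [-13.3, 3.1, 15.2]
width: 0.0083
```

View pics/s7.png

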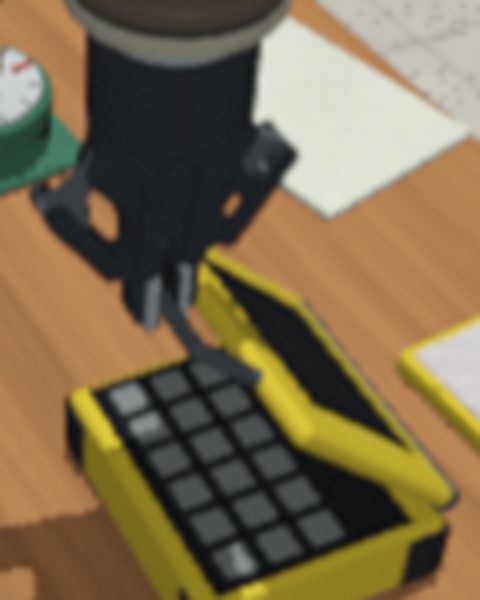

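View pics/sc7.png

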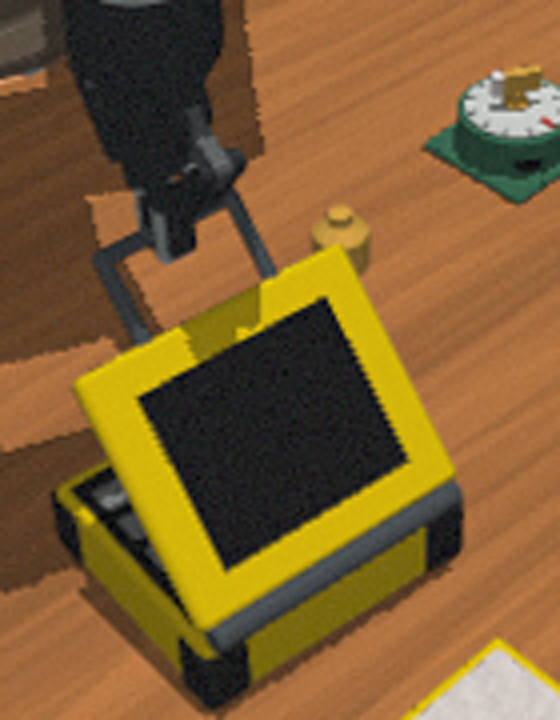

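```bash
cat >> h.py <<'E'
HG=np.array([.6873,-.188,.058]);YW=np.radians(-3.7)
EX=np.array([np.cos(YW),np.sin(YW),0]);EY=np.array([-np.sin(YW),np.cos(YW),0])
def lidpt(r,y,n,phi): return HG+EY*y-EX*(r*np.cos(phi)+n*np.sin(phi))+np.array([0,0,1])*(r*np.sin(phi)-0+n*np.cos(phi)) if False else HG+EY*y+r*(-EX*np.cos(phi)+np.array([0,0,np.sin(phi)]))+n*(EX*np.sin(phi)+np.array([0,0,np.cos(phi)]))
def angle_of(d,uv,y):  # ray meets the unit's vertical plane at given y -> angle from hinge
    o,v=ray(d,uv);k=((HG+EY*y-o)@EY)/(v@EY);p=o+k*v-HG
    return p[2]*0+np.arctan2(p[2],-(p@EX)),np.hypot(p[2],p@EX)
E
python3 - <<'E'
from h import *
np.set_printoptions(precision=4,suppress=True)
a=vision.get_image("scene");b=vision.get_image("side")
n,l=tri([ray(a,(235.75,205.5)),ray(b,(370,238.75))]);print(n,l)
r=n-HG;print(r@EY,np.arctan2(r[2],-(r@EX)),np.hypot(r[2],r@EX))
print(angle_of(a,(235.75,205.5),-.04),angle_of(a,(268,188.75),.04),angle_of(b,(370,238.75),-.04))
s=env.observe();r=s["ee_pos"]+[0,0,.030]-HG;print('tool',np.arctan2(r[2],-(r@EX)),np.hypot(r[2],r@EX))
for ph in(.735,.785,.835):
  print(ph,[((proj(a,lidpt(.198,y,0,ph))-[210,140])*4).round() for y in(-.04,.04)],[((proj(b,lidpt(.198,y,0,ph))-[320,150])*4).round() for y in(-.04,.04)])
E
```

```text
[ 0.544  -0.2201  0.1936] [np.float64(0.002227684226176009), np.float64(0.00222768422617595)]
-0.041303103282816916 0.766124750955933 0.1955949523750243
(np.float64(0.7763425421998414), np.float64(0.1967209331346946)) (np.float64(0.7888953761623679), np.float64(0.1986750466523222)) (np.float64(0.7551446033520199), np.float64(0.1905110597797286))
tool 0.7833920304723817 0.20029471807705476
0.735 [array([ 97., 263.]), array([226., 200.])] [array([185., 357.]), array([112., 251.])]
0.785 [array([103., 259.]), array([232., 196.])] [array([199., 342.]), array([125., 237.])]
0.835 [array([109., 257.]), array([239., 193.])] [array([213., 327.]), array([138., 223.])]
```

```bash
python3 -m jog '[[[0,0,0,0,0.008],[0,0,0,0,0.012],[0,0,0,0,0.018],[0,0,0,0,0.028],[0,0,0,0,0.036],[0,0,0,0,0.036],[0,0,0,0,0.036],[0,0,0,0,0.036]]]' 40
python3 -m jog '[[[0,0,-0.01,0,0.036],[0,0,-0.03,0,0.036],[0,0,-0.05,0,0.036],[0,0,-0.08,0,0.036],[0,0,-0.08,0,0.036]]]' 40
python3 - <<'E'
from h import *
np.set_printoptions(precision=4,suppress=True)
print(delta([.6134,.195,.25],28.9))
b=vision.get_image("side");crop(b,320,150,440,300,4,"pics/s8.png")
a=vision.get_image("scene");crop(a,210,140,350,320,4,"pics/sc8.png")
E
```

```text
t: 9.25
ee_pos: [0.5463, -0.1807, 0.1681]
tool_rot: [0.999, -0.033, 0.0, -0.0]
ft_force: [-0.8, 0.4, 0.2]
width: 0.0364
t: 9.67
ee_pos: [0.5485, -0.1816, 0.2538]
tool_rot: [0.999, -0.033, 0.003, 0.001]
ft_force: [1.8, 0.8, -0.3]
width: 0.036
(array([ 0.0402, -0.38  ,  0.0033]), 'cw turn', np.float64(-32.62711528262324), 'yaw', np.float64(-3.73))
```

View pics/s8.png

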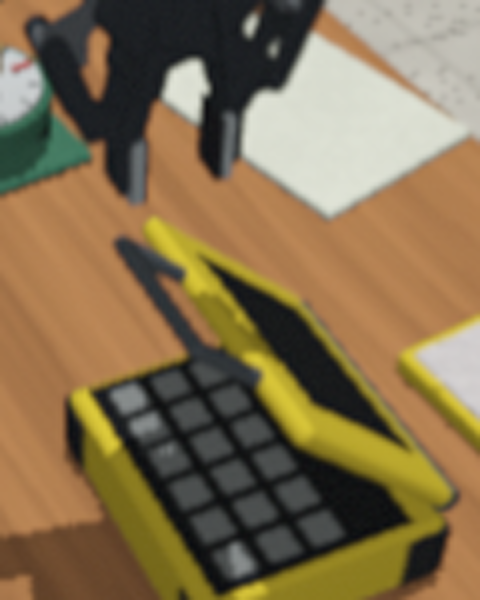

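View pics/sc8.png

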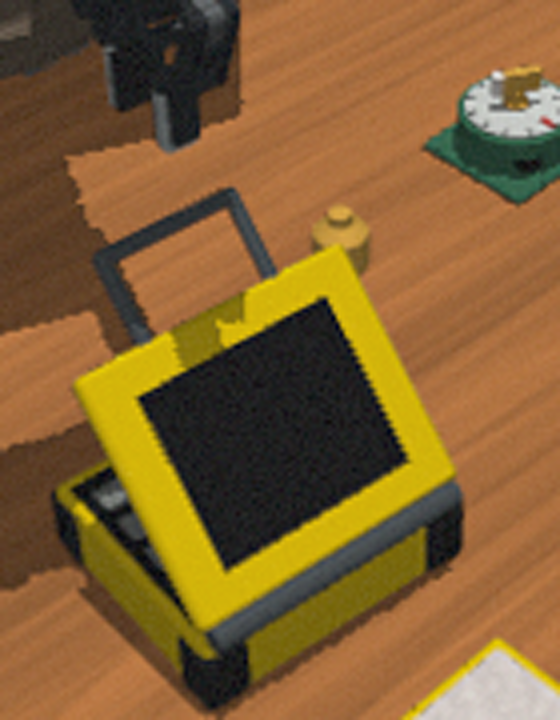

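```bash
python3 - <<'E'
from h import *
np.set_printoptions(precision=4,suppress=True)
a=vision.get_image("scene");b=vision.get_image("side")
Q=[]
for sa,sb in(((103,261),(201,353)),((232,194),(123,244))):
  n,l=tri([ray(a,(210+sa[0]/4,140+sa[1]/4)),ray(b,(320+sb[0]/4,150+sb[1]/4))]);Q.append(n)
  r=n-HG;print(n,l[0],r@EY,np.arctan2(r[2],-(r@EX)),np.hypot(r[2],r@EX))
print(np.linalg.norm(Q[0]-Q[1]))
E
```

```text
[ 0.5444 -0.2202  0.1948] 0.00214483013602356 -0.04139126029089161 0.7719298873342723 0.19606764516059086
[ 0.5482 -0.1388  0.1961] 0.0018837608867759868 0.040091194104221864 0.7716340266110532 0.1981186006585807
0.08150828297122344
```

Lid stands at about 0.77–0.78 rad (target 0.785), and both bar ends agree. Next, to the thumbscrew.

```bash
python3 -m jog '[[[0.004,-0.038,0,-3.3,0.036],[0.008,-0.076,0,-6.6,0.036],[0.012,-0.114,0,-9.9,0.036],[0.016,-0.152,0,-13.2,0.036],[0.02,-0.19,0,-16.5,0.036],[0.024,-0.228,0,-19.8,0.036],[0.028,-0.266,0,-23.1,0.036],[0.032,-0.304,0,-26.4,0.036],[0.036,-0.342,0,-29.7,0.036],[0.04,-0.38,0.003,-32.6,0.036],[0.04,-0.38,0.003,-32.6,0.036],[0.04,-0.38,0.003,-32.6,0.036],[0.04,-0.38,0.003,-32.6,0.036],[0.04,-0.38,0.05,-32.6,0.036],[0.04,-0.38,0.08,-32.6,0.036],[0.04,-0.38,0.08,-32.6,0.036],[0.04,-0.38,0.08,-32.6,0.036]]]' 40
python3 - <<'E'
from h import *
np.set_printoptions(precision=4,suppress=True)
print(delta([.6134,.1947,.056],28.9))
w=vision.get_image("wrist");cv2.imwrite("pics/w9.png",w["image"][:,:,::-1])
b=vision.get_image("side");crop(b,250,90,370,210,5,"pics/s9.png")
E
```

```text
t: 11.28
ee_pos: [0.6095, 0.1943, 0.1671]
tool_rot: [0.969, 0.248, -0.002, 0.0]
ft_force: [0.0, -0.8, 0.1]
width: 0.036
(array([0.004 , 0.0016, 0.1111]), 'cw turn', np.float64(-0.12564655137640557), 'yaw', np.float64(28.77))
```

View pics/w9.png

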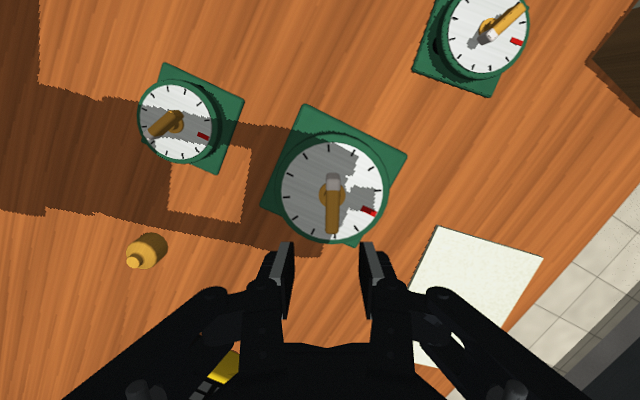

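View pics/s9.png

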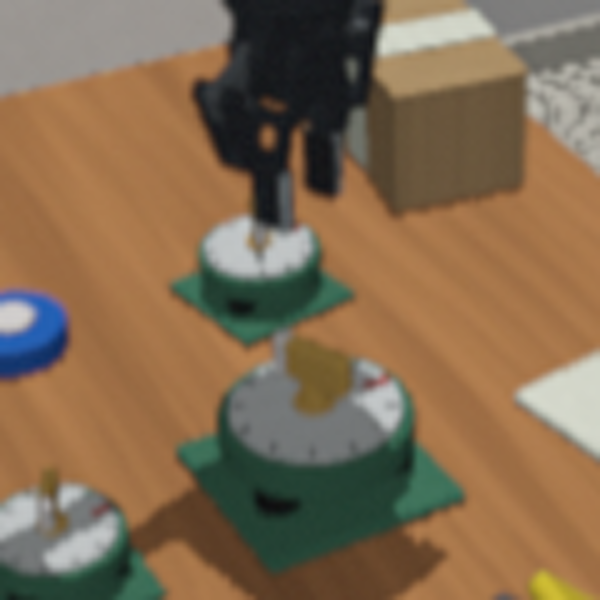

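```bash
python3 -m jog '[[[0.004,0.0016,0.02,0,0.036],[0.004,0.0016,0.045,0,0.036],[0.004,0.0016,0.07,0,0.036],[0.004,0.0016,0.07,0,0.036],[0.004,0.0016,0.07,0,0.036]]]' 40
python3 - <<'E'
from h import *
np.set_printoptions(precision=4,suppress=True)
print(delta([.6134,.1947,.056],28.9))
w=vision.get_image("wrist");crop(w,220,120,440,300,3.6,"pics/w10.png")
b=vision.get_image("side");crop(b,260,120,360,220,6,"pics/s10.png")
E
```

```text
t: 11.8
ee_pos: [0.6155, 0.1963, 0.0994]
tool_rot: [0.968, 0.249, 0.0, 0.0]
ft_force: [-0.1, 0.6, 1.0]
width: 0.036
(array([-0.0026,  0.0004,  0.0434]), 'cw turn', np.float64(-0.04446894027009307), 'yaw', np.float64(28.86))
```

View pics/w10.png

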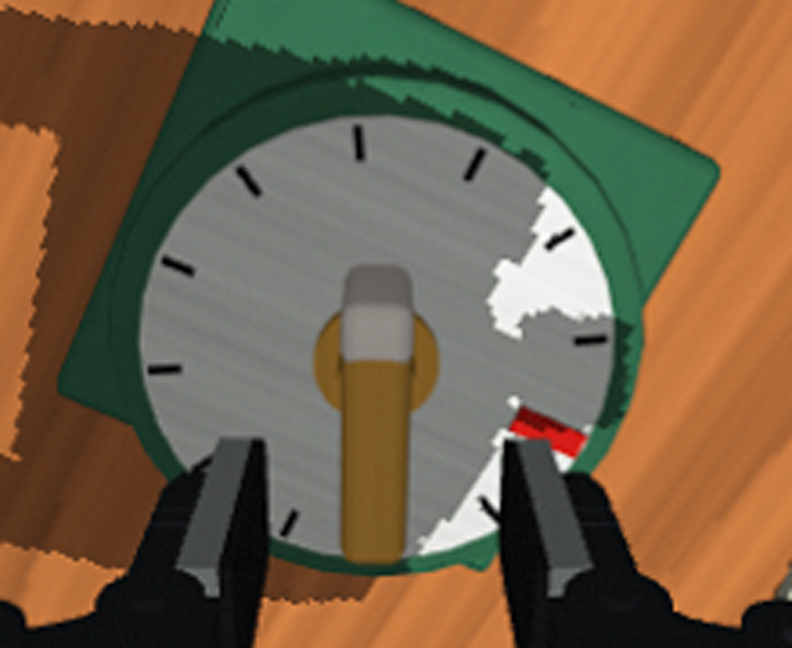

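View pics/s10.png

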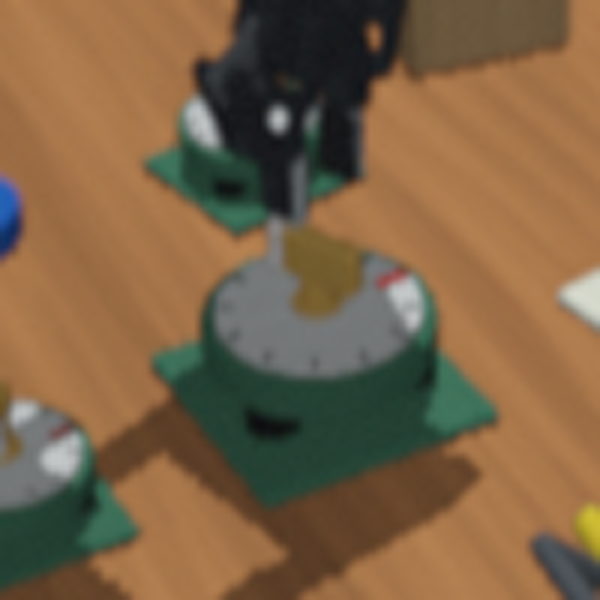

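```bash
python3 -m jog '[[[-0.0025,0.0005,0.012,0,0.036],[-0.0025,0.0005,0.024,0,0.036],[-0.0025,0.0005,0.034,0,0.036],[-0.0025,0.0005,0.041,0,0.036],[-0.0025,0.0005,0.041,0,0.036],[-0.0025,0.0005,0.041,0,0.036],[-0.0025,0.0005,0.041,0,0.036]]]' 40
python3 - <<'E'
from h import *
np.set_printoptions(precision=4,suppress=True)
print(delta([.6134,.1947,.056],28.9))
b=vision.get_image("side");crop(b,260,120,360,220,6,"pics/s11.png")
b=vision.get_image("wrist");crop(b,220,120,440,300,3.6,"pics/w11.png")
E
```

```text
t: 12.48
ee_pos: [0.6134, 0.1949, 0.0574]
tool_rot: [0.968, 0.249, 0.0, 0.0]
ft_force: [-0.1, -0.6, -0.7]
width: 0.0359
(array([-0.0001,  0.0002,  0.0014]), 'cw turn', np.float64(-0.021041358596420423), 'yaw', np.float64(28.88))
```

View pics/s11.png

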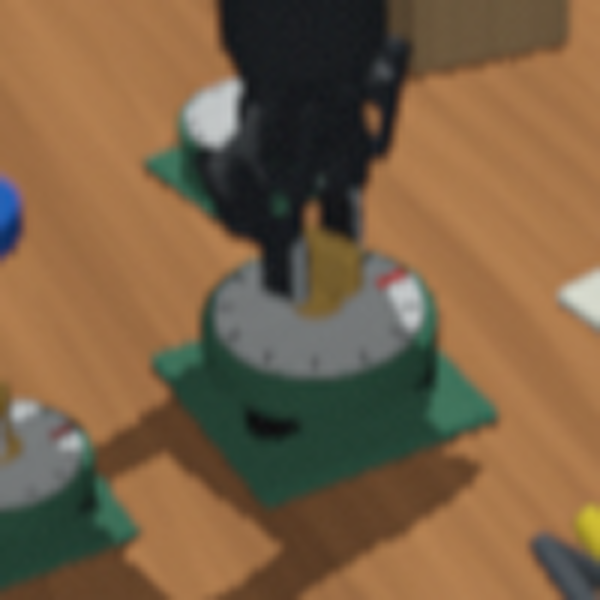

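View pics/w11.png

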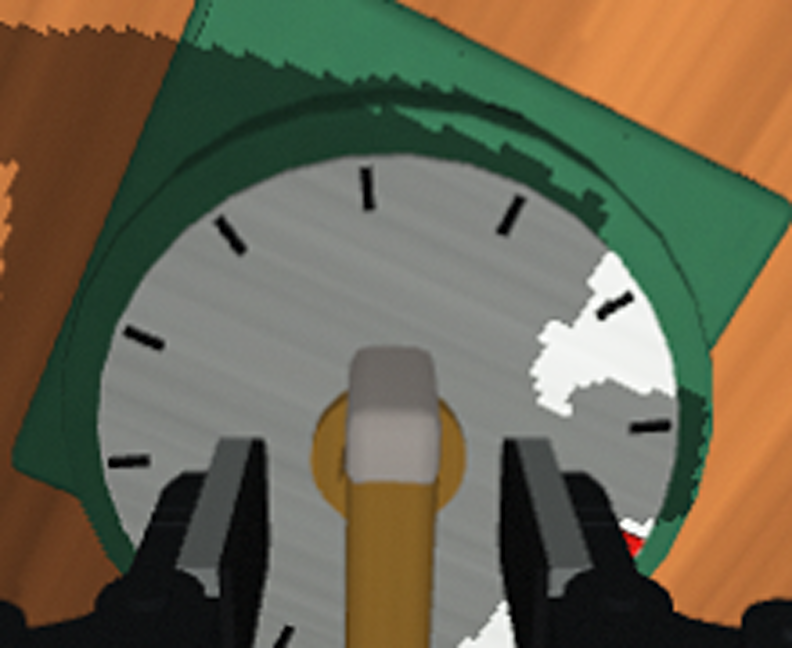

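The jaws straddle the wing symmetrically, with the wing at columns 350–440 between pads at 268 and 503. Closing.

```bash
python3 -m jog '[[[0,0,0.001,0,0.025],[0,0,0.001,0,0.015],[0,0,0.001,0,0.008],[0,0,0.001,0,0.008],[0,0,0.001,0,0.008],[0,0,0.001,0,0.008]]]' 45
python3 - <<'E'
from h import *
b=vision.get_image("wrist");crop(b,220,120,440,300,3.6,"pics/w12.png")
s=env.observe();print(s["ft_torque"],s["q"],s["ft_force"])
E
```

```text
t: 13.08
ee_pos: [0.6141, 0.1952, 0.0566]
tool_rot: [0.968, 0.249, 0.001, -0.0]
ft_force: [4.7, 3.0, 0.7]
width: 0.0118
[ 0.56881961 -0.61173511 -0.03227516] [ 2.60659886e-01  6.55855373e-01  1.73749236e+00  2.54671906e-04
  7.46218014e-01 -2.43376164e-01] [3.71764119 3.7289466  0.61585982]
```

View pics/w12.png

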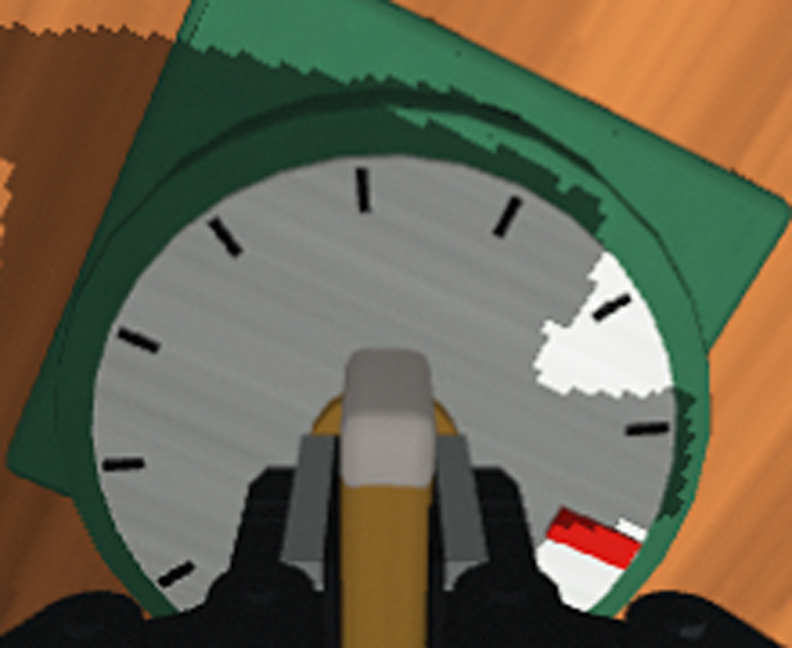

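Gripped: width 11.8 mm for a 12 mm wing. Turning clockwise in steps.

```bash
python3 -m jog '[[[0,0,0,4,0.008],[0,0,0,8,0.008],[0,0,0,12,0.008],[0,0,0,16,0.008],[0,0,0,20,0.008],[0,0,0,24,0.008],[0,0,0,28,0.008],[0,0,0,32,0.008],[0,0,0,36,0.008],[0,0,0,40,0.008],[0,0,0,40,0.008]]]' 45
python3 - <<'E'
from h import *
b=vision.get_image("wrist");crop(b,220,120,440,300,3.6,"pics/w13.png")
s=env.observe();print(s["ft_torque"],s["ft_force"],s["q"][5]);print(delta([.6137,.1947,.056]))
E
```

```text
t: 14.05
ee_pos: [0.6146, 0.1953, 0.0566]
tool_rot: [0.995, -0.099, 0.001, -0.001]
ft_force: [7.5, 3.5, -1.1]
width: 0.0115
[ 0.5911333  -1.05892822 -0.10072381] [ 7.16572162  4.46094418 -0.8334837 ] 0.4561468015014723
(array([-0.0008,  0.0008,  0.0006]), 'cw turn', None, 'yaw', np.float64(-11.21))
```

View pics/w13.png

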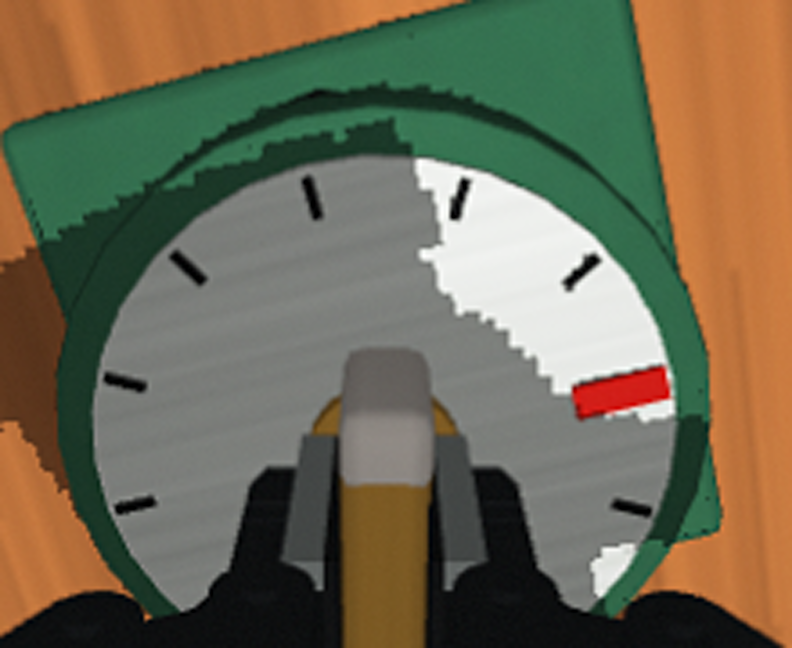

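```bash
python3 -m jog '[[[0,0,0,4,0.008],[0,0,0,8,0.008],[0,0,0,12,0.008],[0,0,0,16,0.008],[0,0,0,20,0.008],[0,0,0,24,0.008],[0,0,0,28,0.008],[0,0,0,32,0.008],[0,0,0,36,0.008],[0,0,0,40,0.008],[0,0,0,44,0.008],[0,0,0,48,0.008],[0,0,0,52,0.008],[0,0,0,56,0.008],[0,0,0,60,0.008],[0,0,0,64,0.008],[0,0,0,68,0.008],[0,0,0,70,0.008],[0,0,0,70,0.008]]]' 45
python3 - <<'E'
from h import *
s=env.observe();R=Ro.from_quat(s["tool_rot"]).as_matrix();print(R.T@s["ft_torque"],s["ft_torque"],s["ft_force"],s["q"][5],s["joint_efforts"][5]);print(delta([.6137,.1947,.056]))
E
```

```text
t: 15.68
ee_pos: [0.6152, 0.1947, 0.0566]
tool_rot: [0.759, -0.651, 0.001, -0.001]
ft_force: [10.2, -3.4, -1.9]
width: 0.0114
[1.64824524 0.65622543 0.05543548] [-0.39852039 -1.72866726 -0.05751763] [10.19506661 -3.37086237 -1.87770376] 1.6791739886252977 1.5218861773610115
(array([-0.0002,  0.0015,  0.0006]), 'cw turn', None, 'yaw', np.float64(-81.28))
```

```bash
cat > t.py <<'E'
from h import *
s=env.observe();R=Ro.from_quat(s["tool_rot"]).as_matrix()
print('tz',(R.T@s["ft_torque"])[2],'e6',s["joint_efforts"][5],'yaw',np.degrees(np.arctan2(R[1,0],R[0,0])),s["ft_force"].round(1))
E
python3 -m jog '[[[0,0,0,1,0.008],[0,0,0,2,0.008],[0,0,0,3,0.008],[0,0,0,4,0.008],[0,0,0,4,0.008]]]' 45; python3 t.py
python3 -m jog '[[[0,0,0,0.5,0.008],[0,0,0,1,0.008],[0,0,0,1.5,0.008],[0,0,0,1.5,0.008]]]' 45; python3 t.py
python3 -m jog '[[[0,0,0,0.5,0.008],[0,0,0,1,0.008],[0,0,0,1,0.008]]]' 45; python3 t.py
```

```text
t: 16.1
ee_pos: [0.6152, 0.1947, 0.0567]
tool_rot: [0.736, -0.677, 0.001, -0.001]
ft_force: [10.5, -2.2, -3.3]
width: 0.0112
tz 0.044610433357994056 e6 0.5976758524775505 yaw -85.1892719613793 [10.5 -2.2 -3.3]
t: 16.43
ee_pos: [0.6152, 0.1947, 0.0567]
tool_rot: [0.727, -0.686, 0.001, -0.001]
ft_force: [10.1, -3.0, -3.1]
width: 0.0105
tz -0.00591161420168335 e6 0.30280647799372673 yaw -86.65259859785894 [10.1 -3.  -3.1]
t: 16.68
ee_pos: [0.6152, 0.1947, 0.0567]
tool_rot: [0.722, -0.692, 0.001, -0.001]
ft_force: [10.5, -3.5, -2.1]
width: 0.0112
tz -0.13345957799374536 e6 0.46548650600016117 yaw -87.64185334114444 [10.5 -3.5 -2.1]
```

```bash
python3 -m jog '[[[0,0,0,0.5,0.008],[0,0,0,1,0.008],[0,0,0,1,0.008]]]' 60; python3 t.py
python3 -m jog '[[[0,0,0,0.5,0.008],[0,0,0,1,0.008],[0,0,0,1,0.008]]]' 60; python3 t.py
python3 - <<'E'
from h import *
b=vision.get_image("wrist");crop(b,220,120,440,300,3.6,"pics/w14.png")
E
```

```text
t: 16.93
ee_pos: [0.6152, 0.1947, 0.0567]
tool_rot: [0.716, -0.699, 0.001, -0.001]
ft_force: [10.1, -3.4, -1.4]
width: 0.0109
tz -0.6509386302349695 e6 0.927194282412529 yaw -88.61438354667891 [10.1 -3.4 -1.4]
t: 17.18
ee_pos: [0.6152, 0.1946, 0.0567]
tool_rot: [0.71, -0.705, 0.001, -0.001]
ft_force: [9.2, -3.5, -0.7]
width: 0.0112
tz -0.943064081572168 e6 1.2516526132822037 yaw -89.58742734123244 [ 9.2 -3.5 -0.7]
```

View pics/w14.png

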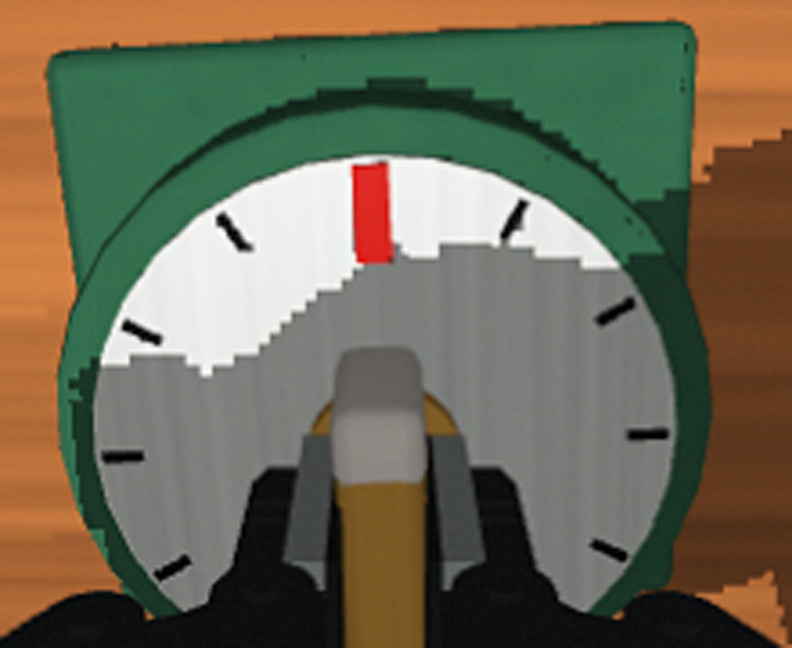

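Torque rose from ≈0 to 0.94 N·m past yaw −87.5°, and the white end lies over the red mark (372,210), so the screw is seated. Now back off 90° from the stop contact, to tool yaw ≈ +2.5°.

```bash
python3 -m jog '[[[0,0,0,-2,0.008],[0,0,0,-6,0.008],[0,0,0,-10,0.008],[0,0,0,-14,0.008],[0,0,0,-18,0.008],[0,0,0,-22,0.008],[0,0,0,-26,0.008],[0,0,0,-30,0.008],[0,0,0,-34,0.008],[0,0,0,-38,0.008],[0,0,0,-42,0.008],[0,0,0,-46,0.008],[0,0,0,-50,0.008],[0,0,0,-54,0.008],[0,0,0,-58,0.008],[0,0,0,-62,0.008],[0,0,0,-66,0.008],[0,0,0,-70,0.008],[0,0,0,-74,0.008],[0,0,0,-74,0.008]]]' 60; python3 t.py
python3 -m jog '[[[0,0,0,-4,0.008],[0,0,0,-8,0.008],[0,0,0,-12,0.008],[0,0,0,-16,0.008],[0,0,0,-18,0.008],[0,0,0,-18,0.008],[0,0,0,-18,0.008]]]' 60; python3 t.py
python3 - <<'E'
from h import *
w=vision.get_image("wrist");crop(w,220,120,440,300,3.6,"pics/w15.png")
b=vision.get_image("side");cv2.imwrite("pics/s15.png",b["image"][:,:,::-1])
E
```

```text
t: 18.9
ee_pos: [0.6147, 0.1952, 0.0567]
tool_rot: [0.991, -0.134, 0.001, -0.001]
ft_force: [7.1, 2.5, -0.3]
width: 0.0108
tz -0.07584399400322567 e6 -2.4130093306303024 yaw -15.349246001855706 [ 7.1  2.5 -0.3]
t: 19.48
ee_pos: [0.6145, 0.1953, 0.0567]
tool_rot: [1.0, 0.021, 0.001, -0.0]
ft_force: [5.8, 2.6, 0.6]
width: 0.0111
tz -0.07220569350572618 e6 -0.2739445399492979 yaw 2.391474356509425 [5.8 2.6 0.6]
```

View pics/w15.png

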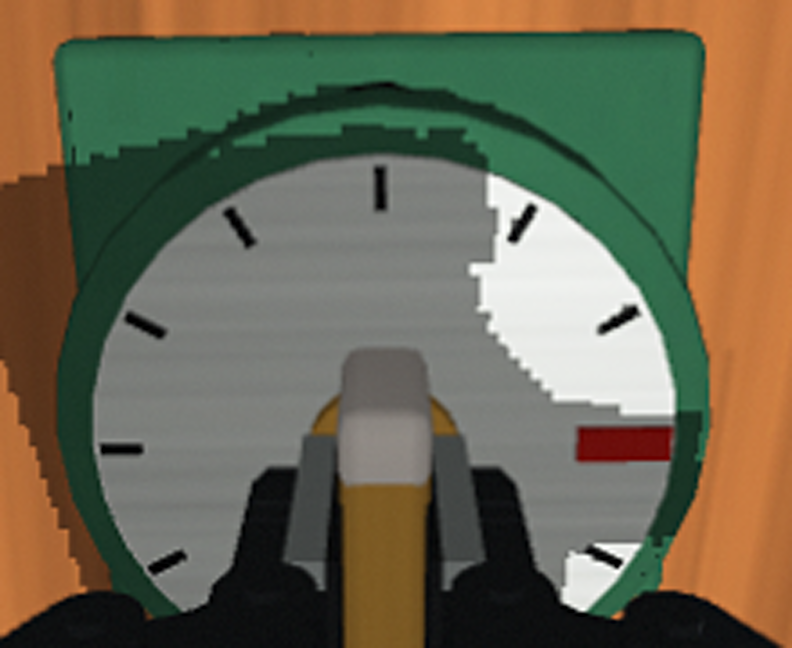

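View pics/s15.png

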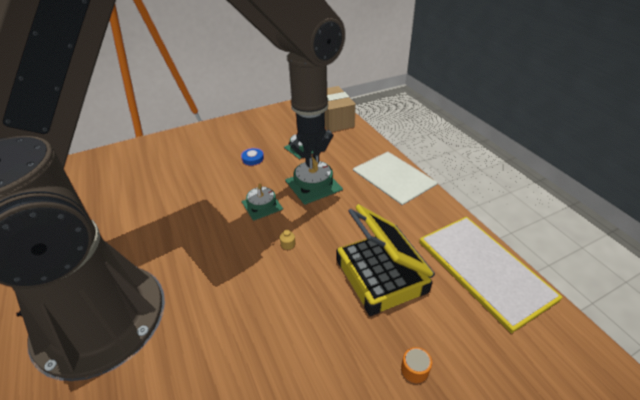

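The wrist view shows the red mark (625,445) and its opposite mark (122,449) level, and the wing midline (385→386) square to them. That is exactly a quarter turn back. The side view shows the lid still half-way up, with the reel (252,157), bob (287,240) and prism (416,365) at their starting pixels. Handing in.

```bash
python3 -c "
from plant import env
print(env.observe()['t'],env.observe()['width'],env.sign_off())"
```

```text
the job is handed in; nothing more can be done
19.5833 0.01104176146915842 None
```

The job is done and was handed in at about 19.6 s, with the gripper still holding the thumbscrew.

- **Lid:** I raised it by the bar and let go. From two views with the arm clear, it stands at about 0.772 rad. The tool path gave 0.783, against a target of 0.785. In the last side view it was still standing there.
- **Thumbscrew:** I turned the one on the largest of the three green bases clockwise until the torque rose from about 0 to 0.94 N·m, with the white end over the red mark. I then backed it off about 90°. The last wrist image shows the wing square to the red mark, and the grip reads 11 mm on the 12 mm wing.
- **Bystanders:** In the last side view, the reel, prism and bob are where they started. The highest tool force I read was about 20 N.

**What disagreed:** The first close on the bar missed. The fingertips sit about 25 mm farther back than the stated tool offset implies, so I went about 22 mm lower for the second close and used the same correction at the wing.

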